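Sort the kitchen waste through the flaps of two bins

ROBOT

A 7-joint arm with a two-finger parallel gripper is mounted at the origin on a cart in front of the work surface, level with it; the furniture and walls round the work are solid. World frame = base frame: x ahead of the robot, y to its left, z up, the work surface at z = 0. Lengths are in m, angles in rad, forces in N, time in s.
With the tool pointing down it reaches from about 0.425 to 0.875 m from the base axis. Payload 9.9 kg.
Tool frame: the origin (TCP) lies on the centre line of the jaws, within the pads' length; the fingertips stand 22 mm ahead of it and the grasp point (between the pads) lies 3 mm ahead of it (robot.nose_length is the distance from the TCP to the fingertips, in m); z points along the fingers, y is the line along which they close (so a half turn about z gives the same grasp; the last joint's range is limited). The gripper opens to 85 mm and grips with 20 to 120 N. Pads are 22 mm wide; open, the fingers measure 114 mm over their backs; the gripper's body (76 mm by 85 mm) begins 54 mm behind the grasp point. The pads swing forward as they close: fully open they stand 13 mm farther back than shut.
Start: joints at [1.104, 0.576, 0.025, 1.437, -0.015, 1.129, -0.057], TCP at [0.252, -0.626, 0.22] pointing down, gripper open.
Joint ranges: [-2.76, 2.76], [-0.34, 2.15], [-1.52, 1.57], [0.19, 2.46], [-1.09, 4.23], [0.17, 1.99], [-2.82, 2.82]. Speed limits (rad/s): [2.22, 2.22, 3.01, 3.01, 3.14, 3.14, 3.14].

INTERFACE

Orientations are given as a 3x3 rotation matrix whose columns are the frame's x, y, z axes.
In Python, from plant import robot gives the robot as it stands.
- The arm moves only by the tool servo_tool, never from a script. Its argument "rows" is a list of rows, each an object of numbers: "x", "y", "z": the shift along the world's x, y, z in mm; "roll": the turn about the world's z in rad. In form: [{"x": .., "y": .., "z": .., "roll": ..}, ...]. A call has 1 to 8 rows; each row is the pose to reach, as a shift and turn from the pose commanded when the call began; what a row does not reach only later rows make up. A row lasts 1/12 s, in which the tool goes at most 41.7 mm and 7.16 degrees, less where a joint would pass 70% of its speed; a pose out of reach is approached as far as the arm can. A call with a gripper value outside its range is refused whole. "claw" is the opening, from 0 (shut) to 1 (fully open), set as the call begins (left out, the last holds). The fingers move at their own pace and stop on an object; "newtons" is the grip in N (left out, the last holds). Time passes only in rows, so rows that repeat a pose let the fingers close. It gives the time, the measured TCP pose, the force, the opening and the grip force at its end, in the units of the state.
- robot.state(): the state, without advancing time (a new reading comes with each control period).
- robot.read_camera(name): name is "scene" or "top" or "wrist"; returns the picture (400x640x3 uint8, blue, green, red); there is no depth.
- robot.calibration(name): a dict with "vfov" (degrees; the focal length in pixels is half the picture's height over the tangent of half this angle, whatever the lens; pixels are square), "cx", "cy" (the principal point, pixels), "position" and "attitude" of the camera in the world; the wrist camera has in their place "mount" (4x4, takes a point from camera to tool coordinates, whose origin is the TCP and whose axes are the flange's). Camera axes: x right, y up, looking along -z (the intrinsics and any distortion apply to the point x, -y, -z); pixel columns grow to the right and rows downward; lengths in m; the calibration is good to about 2 mm. A picture is of the moment at which its call begins: read the wrist's pose just before it. calibration takes no time and is no camera call.
- robot.hand_in(): hands the job in; it is judged then, once.
The state is a dict: "clock": time; "qpos": joint angles; "qvel": joint speeds; "tau": joint torques, N m; "ee_pos": TCP position; "tool_rot": TCP orientation; "wrist_force": force on the tool from outside, world axes, zero at the start; "torque": the same for the moment, N m; "grip_width": finger opening in m; "grip_force": force on a finger pad.
Only numpy, scipy, OpenCV 4.12 (cv2) and the standard library are available. Lean on these libraries where they do the work, as an engineer would, in place of code of your own. Each camera call takes 0.05 s, during which the arm holds its last target. There are 200 camera calls.

TASK

Sort the two leftovers on the worktop into the waste bins: the old lemon goes in the food-waste bin with the green flap, the empty spice jar with the dark cap in the glass bin with the blue flap. Push each one down through its bin's sprung flap and let go only there, never dropping it from above the bin, so that it lies inside and both flaps have swung shut again. Leave the salt shaker and the roll of masking tape where they are.

Things in the scene. Friction and masses are not known exactly. Their poses are not given: they have to be found in the camera images.
- lemon: a yellow lemon lying on the worktop, 71 mm long (its x axis) x 53 mm wide (y) x 51 mm high (z), about 85 g. Origin: centre of its underside as it lies; it starts with z up, at any yaw
- lemon_center (a point): the middle of the lemon, 25.5 mm above its underside
- spice_jar: an empty round spice jar standing upright, 41 mm diameter x 105 mm high, white and dark blue label, dark brown cap on the top 20 mm, same diameter all the way up, about 110 g. Origin: centre of its underside, z up
- jar_center (a point): the middle of the spice jar, on its axis, 52.5 mm above its underside
- food_bin: food-waste bin: dark grey, 160 deep (x) x 186 wide (y) x 185 mm high to its light grey lid's top, fixed; green, white apple label on its front. Origin: centre of its underside on the worktop; z up, x to its back, away from the robot, y to its left; yaw within 0.2 rad of 0. Hollow below the 8 mm thick lid: inner walls at x = -76, +76, y = -89, +89 mm, inner floor at z = 9 mm.
- food_mouth (a point): middle of the food-waste bin's opening, level with the lid's top (185 mm up); axes as the bin's. The opening reaches 52 mm to front and back (x) and 75 mm to each side (y). The green flap that closes it lies 3 mm below the lid's top, hinged along the opening's back edge (+x), free edge in front.
- food_flap (a joint): flap of the food-waste (green) bin, 101 mm from hinge to free edge, 146 wide, 4 mm thick, slick. In rad: 0 = shut (level), grows as it swings down into the bin, stop at 1.5. A spring shuts it by itself; about 1.5 N pressed on its middle opens it, little more swings it further. Neither lemon nor jar opens it when just laid on its middle.
- glass_bin: glass bin: dark grey, 160 deep (x) x 186 wide (y) x 185 mm high to its light grey lid's top, fixed; blue, white jar label on its front. Origin: centre of its underside on the worktop; z up, x to its back, away from the robot, y to its left; yaw within 0.2 rad of 0. Hollow below the 8 mm thick lid: inner walls at x = -76, +76, y = -89, +89 mm, inner floor at z = 9 mm.
- glass_mouth (a point): middle of the glass bin's opening, level with the lid's top (185 mm up); axes as the bin's. The opening reaches 52 mm to front and back (x) and 75 mm to each side (y). The blue flap that closes it lies 3 mm below the lid's top, hinged along the opening's back edge (+x), free edge in front.
- glass_flap (a joint): flap of the glass (blue) bin, 101 mm from hinge to free edge, 146 wide, 4 mm thick, slick. In rad: 0 = shut (level), grows as it swings down into the bin, stop at 1.5. A spring shuts it by itself; about 1.5 N pressed on its middle opens it, little more swings it further. Neither lemon nor jar opens it when just laid on its middle.
- salt_shaker: bystander: clear salt shaker with a grey metal top, 44 mm diameter x 90 mm high, standing upright; not waste. Origin: centre of its underside
- masking_tape: bystander: roll of masking tape lying flat, 104 mm diameter x 25 mm high. Origin: centre of its underside
Not all that is in view belongs to the job. What is shaped like the spice_jar but purple or red is not meant.

How it is judged:
At the end, for the whole second after the job is handed in: The lemon lies inside the food-waste bin (green flap) and the spice jar inside the glass bin (blue flap), each with its middle between the bin's walls and below 150 mm above the bin's underside, both at rest (under 0.05 m/s), and both flaps are shut to within 0.08 rad (x of lemon_center in the frame of food_bin between -0.08 and 0.08 m and y of lemon_center in the frame of food_bin between -0.093 and 0.093 m and z of lemon_center in the frame of food_bin between 0 and 0.15 m and x of jar_center in the frame of glass_bin between -0.08 and 0.08 m and y of jar_center in the frame of glass_bin between -0.093 and 0.093 m and z of jar_center in the frame of glass_bin between 0 and 0.15 m and value of joint each of food_flap, glass_flap below 0.08 rad and linear speed of each of lemon, spice_jar below 0.05 m/s); the robot touches nothing.
It fails at once if the lemon is let go in the air, its middle more than 250 mm above the worktop (height (world z) of lemon_center above 0.25 m and contact force between the fingers and lemon below 0.01 N).
It fails at once if the spice jar is let go in the air, its middle more than 280 mm above the worktop (height (world z) of jar_center above 0.28 m and contact force between the fingers and spice_jar below 0.01 N).
It fails at once if the salt shaker is moved by more than 30 mm or tipped by more than 0.4 rad (distance of salt_shaker from where it was at the start of the episode above 0.03 m or angle between salt_shaker's own z axis and vertical above 0.4 rad).
It fails at once if the roll of masking tape is moved by more than 30 mm (distance of masking_tape from where it was at the start of the episode above 0.03 m).
It also fails if it takes over 61 s, if anything falls off the work surface, if the arm or the gripper's body presses on something with over 40 N, if the wrist force passes 120 N, or if a joint passes its speed limit or range.

## Working session

There is one attempt and no reset: what is moved stays moved. The work goes in short steps, Python scripts to look and compute and a tool call to move; the robot and the scene stay as the last step left them, time stands still between calls to the robot, and variables do not carry over. Pictures are saved under pics/ and viewed, at most 10 in all, crops included, and the job is handed in when it is done.

Besides the shell and the picture viewer there is one more tool, called by a JSON object that holds its "name" and its "arguments", one argument or row to a line. servo_tool: Moves the arm, as the interface text tells. Its arguments: {"type":"object","properties":{"rows":{"type":"array"},"claw":{"type":"number"},"newtons":{"type":"number"}},"required":["rows"]}

```bash
mkdir -p pics; ls; python3 - <<'E'
from plant import robot
import cv2
for n in ("scene","top"):
    im=robot.read_camera(n); cv2.imwrite(f"pics/{n}0.png",im); print(n,robot.calibration(n))
print(robot.calibration("wrist")); print(robot.state())
E
```

```text
pics
scene {'vfov': 49.733568951680546, 'cx': 319.5372774757159, 'cy': 200.93118512346328, 'position': array([ 0.44235612, -0.65122517,  1.16276463]), 'attitude': array([[ 0.99488911,  0.0822383 , -0.05858765],
       [-0.10096342,  0.80200715, -0.58871973],
       [-0.0014276 ,  0.59162606,  0.80621124]])}
top {'vfov': 47.47549920396767, 'cx': 316.4388059082651, 'cy': 197.66506222184012, 'position': array([-0.27901096,  0.29190507,  1.58414707]), 'attitude': array([[-0.25325341,  0.84036971, -0.47920921],
       [-0.96739915, -0.21935194,  0.12658439],
       [ 0.00126222,  0.49564451,  0.86852457]])}
{'vfov': 68.27349334949722, 'cx': 320.5223032755874, 'cy': 201.084984694775, 'mount': array([[-1.70270034e-04,  9.57328655e-01,  2.89001414e-01,
         7.31541029e-02],
       [ 9.99999758e-01, -3.18335635e-05,  6.94616586e-04,
         3.84492426e-04],
       [ 6.74176307e-04,  2.89001463e-01, -9.57328418e-01,
        -1.53886920e-01],
       [ 0.00000000e+00,  0.00000000e+00,  0.00000000e+00,
         1.00000000e+00]])}
{'clock': 0.1, 'qpos': array([ 1.10418796,  0.57642177,  0.02486528,  1.43781322, -0.01499617,
        1.12898708, -0.05647115]), 'qvel': array([ 5.69064545e-04, -2.80365833e-03,  3.27550355e-04, -2.94580332e-03,
        2.63245297e-04, -2.49160933e-04,  6.00535660e-05]), 'tau': array([ 6.73907154e-03, -7.67306113e+01,  2.25820206e+00, -2.86605871e+01,
        1.58988568e-02,  8.70083284e-03, -7.79036850e-05]), 'ee_pos': array([ 0.25197269, -0.62576333,  0.21905076]), 'tool_rot': array([[ 9.27601303e-01,  3.73571199e-01, -6.18404584e-04],
       [ 3.73571701e-01, -9.27600388e-01,  1.30549168e-03],
       [-8.59382410e-05, -1.44199423e-03, -9.99998957e-01]]), 'wrist_force': array([0.25207329, 0.4087139 , 0.04825443]), 'torque': array([ 0.05852808,  0.0125549 , -0.03206366]), 'grip_force': 0.0, 'grip_width': 0.08532446836743354}
```

View pics/scene0.png

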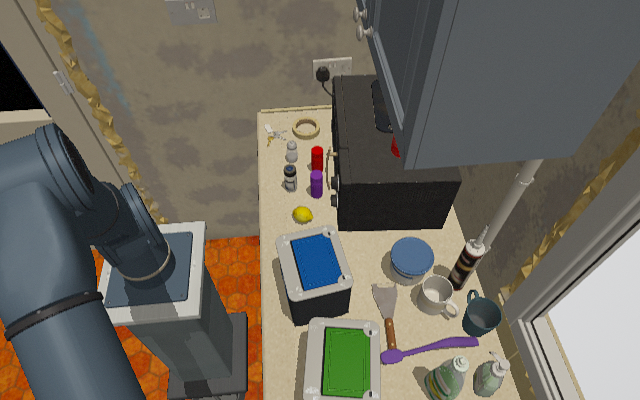

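View pics/top0.png

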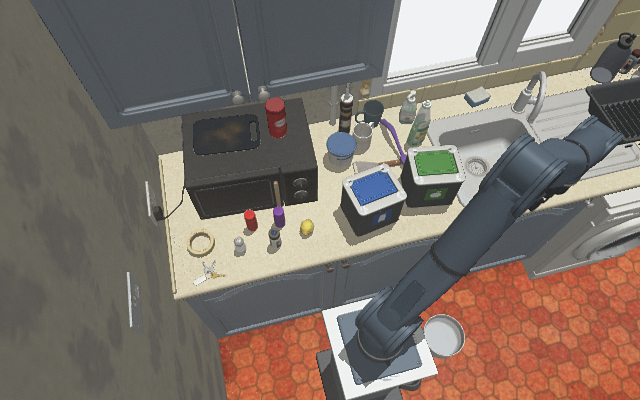

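```bash
cat > h.py <<'E'
import numpy as np, cv2
from plant import robot
from scipy.optimize import least_squares
def cam(n, st=None):
    c=robot.calibration(n); f=200/np.tan(np.radians(c["vfov"])/2)
    if n=="wrist":
        R0,p0=st["tool_rot"],st["ee_pos"]; M=c["mount"]; R=R0@M[:3,:3]; p=R0@M[:3,3]+p0
    else: R,p=c["attitude"],c["position"]
    return f,c["cx"],c["cy"],np.array(R),np.array(p)
def plane(C,uv,z):
    f,cx,cy,R,p=C; uv=np.atleast_2d(uv).astype(float)
    d=np.c_[(uv[:,0]-cx)/f,-(uv[:,1]-cy)/f,-np.ones(len(uv))]@R.T
    return (p+d*((z-p[2])/d[:,2])[:,None])[:,:2]
def proj(C,X):
    f,cx,cy,R,p=C; q=(np.atleast_2d(X)-p)@R
    return np.c_[cx+f*q[:,0]/-q[:,2],cy-f*q[:,1]/-q[:,2]]
def mask(im,lo,hi):
    m=cv2.inRange(cv2.cvtColor(im,cv2.COLOR_BGR2HSV),lo,hi)
    n,l,s,c=cv2.connectedComponentsWithStats(m); k=1+np.argmax(s[1:,4])
    return (l==k).astype(np.uint8),s[k],c[k]
YEL=((20,140,110),(34,255,255)); GRN=((45,120,60),(75,255,255)); BLU=((98,150,90),(115,255,255))
def rect(C,m,z):
    ct=max(cv2.findContours(m,cv2.RETR_EXTERNAL,cv2.CHAIN_APPROX_NONE)[0],key=cv2.contourArea)[:,0]
    P=plane(C,ct,z); (c,(w,h),a)=cv2.minAreaRect((P*1000).astype(np.float32)); return np.round(c),round(w),round(h),round(a,1)
E
python3 - <<'E'
from h import *
for n in ("scene","top"):
    im=cv2.imread(f"pics/{n}0.png"); C=cam(n)
    for k,r,z in (("lemon",YEL,.0255),("green",GRN,.183),("blue",BLU,.183)):
        m,s,c=mask(im,*r); print(n,k,s,c.round(1),plane(C,c,z).round(4),rect(C,m,z))
S=cv2.imread("pics/scene0.png");T=cv2.imread("pics/top0.png")
a=cv2.resize(S[110:230,260:345],None,fx=4.5,fy=4.5,interpolation=cv2.INTER_CUBIC)
b=cv2.resize(T[195:285,180:330],None,fx=2.6,fy=2.6,interpolation=cv2.INTER_CUBIC)
o=np.zeros((540,800,3),np.uint8);o[:540,:382]=a[:540,:382];o[:234,390:780]=b;cv2.imwrite("pics/crop1.png",o)
E
```

```text
scene lemon [293 207  20  15 236] [302.4 214. ] [[0.4651 0.1333]] (array([465., 134.]), 54, 62, 84.2)
scene green [ 323  327   47   71 3007] [346.1 362.6] [[ 0.5273 -0.3824]] (array([ 529., -378.]), 147, 100, 80.3)
scene blue [ 292  234   49   56 1923] [316.  261.2] [[ 0.4852 -0.1248]] (array([ 486., -121.]), 100, 146, 8.9)
top lemon [301 226   9   9  23] [305.1 229.4] [[0.4575 0.1414]] (array([459., 140.]), 37, 19, 18.8)
top green [451 172   5   1   5] [453. 172.] [[ 0.4724 -0.4243]] (array([ 472., -424.]), 15, 0, 75.4)
top blue [351 184   3   5   5] [352.2 186. ] [[ 0.5083 -0.0491]] (array([509., -49.]), 5, 17, 57.3)
```

View pics/crop1.png

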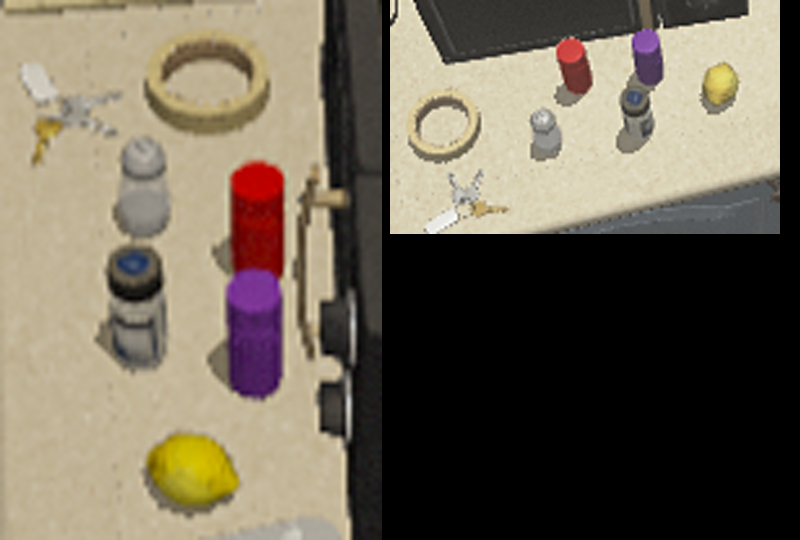

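```bash
python3 - <<'E'
from h import *
C=cam("scene");im=cv2.imread("pics/scene0.png")
q=lambda x,y:(260+x/4.5,110+y/4.5)
for n,p,z in (("jar top",q(135,263),.105),("jar front bottom",q(140,366),0),("salt top",q(143,148),.088),("purple top",q(254,287),.105),("tape",q(207,76),.025),("microwave front bottom",q(345,480),0.0),("lemon tips",q(150,462),.0255),("lemon tips",q(238,485),.0255)): print(n,plane(C,p,z).round(3))
m,_,_=mask(im,(18,120,70),(36,255,255)); y,x=np.nonzero(m); P=plane(C,np.c_[x,y],.0255); P-=P.mean(0); w,v=np.linalg.eigh(P.T@P); print(np.sqrt(w/len(P))*2,v[:,1],np.degrees(np.arctan2(v[1,1],v[0,1])))
E
```

```text
jar top [[0.438 0.26 ]]
jar front bottom [[0.435 0.248]]
salt top [[0.451 0.389]]
purple top [[0.52  0.229]]
tape [[0.509 0.527]]
microwave front bottom [[0.576 0.129]]
lemon tips [[0.437 0.141]]
lemon tips [[0.497 0.115]]
[0.01797041 0.2555937 ] [-0.78394411 -0.6208314 ] -141.62312676202103
```

{"name": "servo_tool", "arguments": {
  "rows": [
    {"x": 30, "y": 25, "z": 25, "roll": -0.1},
    {"x": 55, "y": 50, "z": 45, "roll": -0.2},
    {"x": 80, "y": 75, "z": 65, "roll": -0.3},
    {"x": 110, "y": 105, "z": 75, "roll": -0.4},
    {"x": 140, "y": 135, "z": 75, "roll": -0.5},
    {"x": 165, "y": 165, "z": 75, "roll": -0.6},
    {"x": 190, "y": 195, "z": 75, "roll": -0.7},
    {"x": 215, "y": 226, "z": 75, "roll": -0.79}
  ],
  "claw": 1,
  "newtons": 40
}}

```text
clock: 0.77
ee_pos: [0.4684, -0.398, 0.2945]
tool_rot: [[0.916, -0.4, -0.0], [-0.4, -0.916, 0.001], [-0.0, -0.0, -1.0]]
wrist_force: [0.4, -1.1, -1.1]
grip_width: 0.0852
grip_force: 0.0
```

{"name": "servo_tool", "arguments": {
  "rows": [
    {"y": 40},
    {"y": 80},
    {"y": 120},
    {"y": 160},
    {"y": 200},
    {"y": 240},
    {"y": 280},
    {"y": 320}
  ]
}}

```text
validation failed for argument at $.ro...
```

```bash
python3 - <<'E'
from h import *
st=robot.state(); im=robot.read_camera("wrist"); cv2.imwrite("pics/w_food.png",im); C=cam("wrist",st)
m,s,c=mask(im,*GRN); print(s,c,plane(C,c,.183),rect(C,m,.183))
E
```

```text
[  183    68   182   145 16938] [270.8911914  143.04002834] [[ 0.52895897 -0.37689772]] (array([ 529., -379.]), 146, 100, 80.4)
```

{"name": "servo_tool", "arguments": {
  "rows": [
    {"x": 0, "y": 35, "z": 0, "roll": 0},
    {"x": 0, "y": 75, "z": 0, "roll": 0},
    {"x": 0, "y": 115, "z": 0, "roll": 0},
    {"x": 0, "y": 155, "z": 0, "roll": 0},
    {"x": 0, "y": 195, "z": 0, "roll": 0},
    {"x": 0, "y": 235, "z": 0, "roll": 0},
    {"x": 0, "y": 275, "z": 0, "roll": 0},
    {"x": 0, "y": 300, "z": 0, "roll": 0}
  ]
}}

```text
clock: 1.48
ee_pos: [0.4667, -0.0961, 0.2947]
tool_rot: [[0.92, -0.392, -0.0], [-0.392, -0.92, 0.001], [-0.001, -0.001, -1.0]]
wrist_force: [0.6, 0.6, 0.6]
grip_width: 0.0853
grip_force: 0.0
```

```bash
python3 - <<'E'
from h import *
st=robot.state(); im=robot.read_camera("wrist"); cv2.imwrite("pics/w_glass.png",im); C=cam("wrist",st)
m,s,c=mask(im,*BLU); print(s,c,plane(C,c,.183),rect(C,m,.183))
E
```

```text
[  251    80   182   163 16852] [339.60153098 159.57114883] [[ 0.48947746 -0.12488012]] (array([ 487., -121.]), 100, 145, 9.2)
```

{"name": "servo_tool", "arguments": {
  "rows": [
    {"x": 0, "y": 35, "z": 0, "roll": 0},
    {"x": 0, "y": 75, "z": 0, "roll": 0},
    {"x": 0, "y": 115, "z": 0, "roll": 0},
    {"x": 0, "y": 155, "z": 0, "roll": 0},
    {"x": 0, "y": 195, "z": 0, "roll": 0},
    {"x": 0, "y": 225, "z": -30, "roll": 0},
    {"x": 0, "y": 230, "z": -60, "roll": 0},
    {"x": 0, "y": 230, "z": -80, "roll": 0}
  ]
}}

```text
clock: 2.2
ee_pos: [0.4661, 0.1323, 0.2125]
tool_rot: [[0.92, -0.391, -0.002], [-0.391, -0.92, 0.0], [-0.002, 0.0, -1.0]]
wrist_force: [-1.0, -0.6, -0.6]
grip_width: 0.0851
grip_force: 0.0
```

```bash
python3 - <<'E'
from h import *
st=robot.state(); im=robot.read_camera("wrist"); cv2.imwrite("pics/w_lemon.png",im); C=cam("wrist",st)
m,s,c=mask(im,(18,110,60),(36,255,255)); print(s,c,plane(C,c,.0255),rect(C,m,.0255),st["ee_pos"])
E
```

```text
[ 299  148   44   58 1821] [320.36573311 176.91268534] [[0.46589191 0.13214607]] (array([465., 133.]), 56, 55, 18.6) [0.46609995 0.13227379 0.21254097]
```

View pics/w_lemon.png

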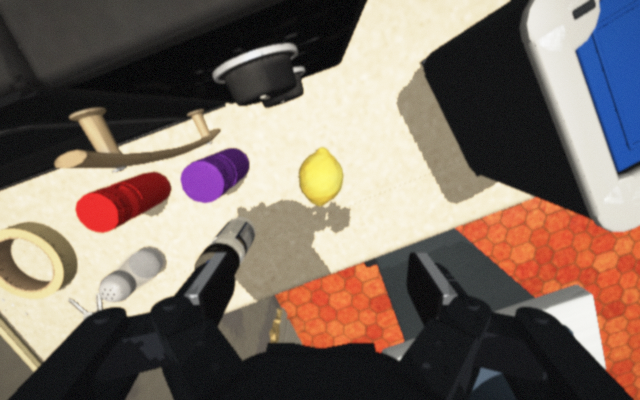

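{"name": "servo_tool", "arguments": {
  "rows": [
    {"x": 0, "y": 0, "z": -35, "roll": 0},
    {"x": 0, "y": 0, "z": -70, "roll": 0},
    {"x": 0, "y": 0, "z": -105, "roll": 0},
    {"x": 0, "y": 0, "z": -130, "roll": 0},
    {"x": 0, "y": 0, "z": -150, "roll": 0},
    {"x": 0, "y": 0, "z": -168, "roll": 0},
    {"x": 0, "y": 0, "z": -182, "roll": 0},
    {"x": 0, "y": 0, "z": -182, "roll": 0}
  ]
}}

```text
clock: 2.92
ee_pos: [0.4665, 0.1287, 0.031]
tool_rot: [[0.918, -0.396, -0.003], [-0.396, -0.918, -0.002], [-0.002, 0.003, -1.0]]
wrist_force: [-0.9, 0.1, 0.1]
grip_width: 0.0855
grip_force: 0.0
```

{"name": "servo_tool", "arguments": {
  "rows": [
    {"x": 0, "y": 0, "z": 0, "roll": 0},
    {"x": 0, "y": 0, "z": 0, "roll": 0},
    {"x": 0, "y": 0, "z": 0, "roll": 0},
    {"x": 0, "y": 0, "z": 0, "roll": 0},
    {"x": 0, "y": 0, "z": 0, "roll": 0},
    {"x": 0, "y": 0, "z": 0, "roll": 0},
    {"x": 0, "y": 0, "z": 0, "roll": 0},
    {"x": 0, "y": 0, "z": 0, "roll": 0}
  ],
  "claw": 0,
  "newtons": 40
}}

```text
clock: 3.58
ee_pos: [0.4702, 0.1303, 0.0382]
tool_rot: [[0.918, -0.397, 0.008], [-0.397, -0.918, 0.002], [0.007, -0.005, -1.0]]
wrist_force: [-11.4, -7.0, 82.1]
grip_width: 0.0005
grip_force: 42.4
```

{"name": "servo_tool", "arguments": {
  "rows": [
    {"x": 0, "y": 0, "z": 10, "roll": 0},
    {"x": 0, "y": 0, "z": 20, "roll": 0}
  ],
  "claw": 0
}}

```text
clock: 3.75
ee_pos: [0.4675, 0.1299, 0.0543]
tool_rot: [[0.918, -0.396, 0.002], [-0.396, -0.918, 0.0], [0.001, -0.001, -1.0]]
wrist_force: [-0.7, -0.8, -0.2]
grip_width: 0.0001
grip_force: 0.0
```

```bash
python3 - <<'E'
from h import *
st=robot.state(); im=robot.read_camera("wrist"); S=robot.read_camera("scene")
print({k:np.round(st[k],3) for k in ("ee_pos","wrist_force","grip_width","grip_force")},robot.nose_length)
o=np.zeros((400,800,3),np.uint8); o[:,:400]=im[:,120:520]; o[:,400:]=cv2.resize(S[120:260,230:370],(400,400)); cv2.imwrite("pics/c2.png",o)
E
```

```text
{'ee_pos': array([0.468, 0.13 , 0.054]), 'wrist_force': array([-0.707, -0.806, -0.207]), 'grip_width': np.float64(0.0), 'grip_force': np.float64(0.0)} 0.022
```

View pics/c2.png

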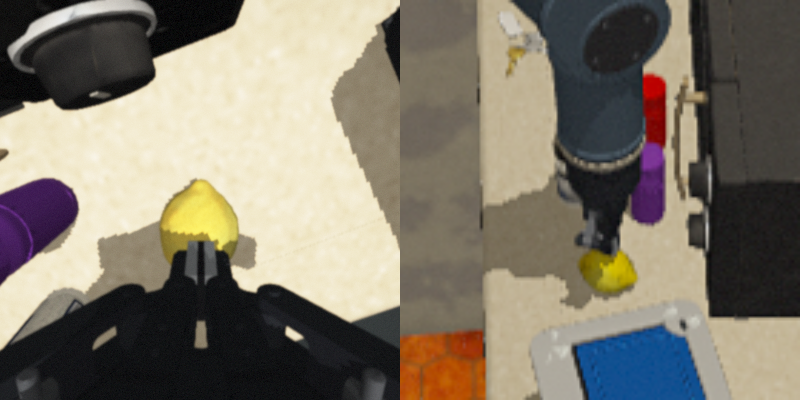

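{"name": "servo_tool", "arguments": {
  "rows": [
    {"x": 0, "y": 0, "z": 30, "roll": 0},
    {"x": 0, "y": 0, "z": 60, "roll": 0},
    {"x": 0, "y": 0, "z": 95, "roll": 0},
    {"x": 0, "y": 0, "z": 130, "roll": 0},
    {"x": 0, "y": 0, "z": 155, "roll": 0},
    {"x": 0, "y": 0, "z": 155, "roll": 0}
  ],
  "claw": 1,
  "newtons": 30
}}

```text
clock: 4.35
ee_pos: [0.4695, 0.1307, 0.2122]
tool_rot: [[0.918, -0.396, 0.007], [-0.396, -0.918, 0.003], [0.006, -0.005, -1.0]]
wrist_force: [0.8, -0.2, 0.2]
grip_width: 0.0723
grip_force: 0.0
```

```bash
python3 - <<'E'
from h import *
st=robot.state(); im=robot.read_camera("wrist"); C=cam("wrist",st); cv2.imwrite("pics/w_lemon2.png",im)
m,s,c=mask(im,(18,110,60),(36,255,255)); m=cv2.morphologyEx(m,cv2.MORPH_OPEN,np.ones((3,3)));print(s,c,plane(C,c,.0255),rect(C,m,.0255),st["ee_pos"],st["grip_width"])
# fit ellipsoid silhouette: x,y,yaw, compare hull
ct=max(cv2.findContours(m,0,1)[0],key=cv2.contourArea)
u=np.random.default_rng(0).normal(size=(600,3));u/=np.linalg.norm(u,axis=1)[:,None]
def area(v):
    ca,sa=np.cos(v[2]),np.sin(v[2]); X=u*[.0345,.0265,.0255]; X=np.c_[v[0]+ca*X[:,0]-sa*X[:,1],v[1]+sa*X[:,0]+ca*X[:,1],.0255+X[:,2]]
    h=cv2.convexHull((proj(C,X)*8).astype(np.int32)); z=np.zeros((400*2,640*2),np.uint8); cv2.fillPoly(z,[h//4],1); return z
M=cv2.resize(m,(1280,800),interpolation=0); best=[]
p0=plane(C,c,.0255)[0]
for a in np.radians(np.arange(-90,90,6)):
  for dx in (-.006,-.003,0,.003,.006):
    for dy in (-.006,-.003,0,.003,.006):
      z=area((p0[0]+dx,p0[1]+dy,a)); best.append(((z&M).sum()/(z|M).sum(),p0[0]+dx,p0[1]+dy,np.degrees(a)))
for b in sorted(best)[-6:]: print(np.round(b,3))
cv2.imwrite("pics/c3.png",cv2.resize(im[100:260,200:440],(720,480)))
E
```

```text
[ 300  152   44   59 1824] [321.27467105 181.28015351] [[0.46580902 0.13201666]] (array([465., 132.]), 57, 55, 15.7) [0.46952297 0.13066945 0.21217654] 0.07231436863397106
[  0.871   0.463   0.132 -24.   ]
[  0.871   0.463   0.132 -30.   ]
[  0.872   0.466   0.132 -36.   ]
[  0.874   0.466   0.132 -18.   ]
[  0.875   0.466   0.132 -30.   ]
[  0.881   0.466   0.132 -24.   ]
```

View pics/c3.png

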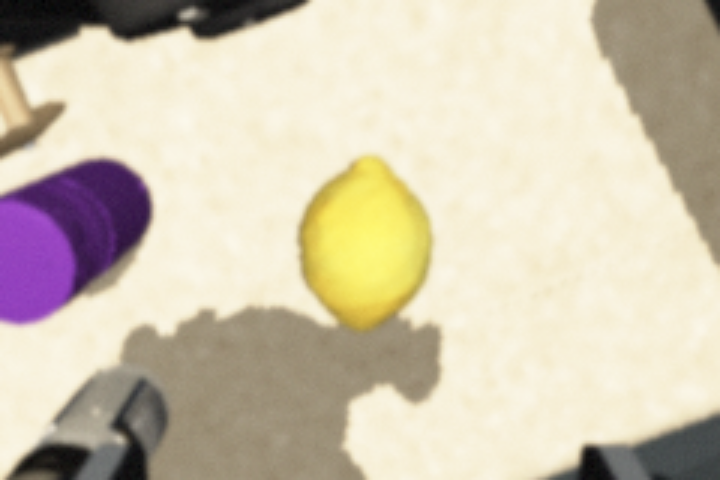

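```bash
python3 - <<'E'
from h import *
st=robot.state(); st=dict(st); st["ee_pos"]=np.array([.468,.130,.0543]); st["tool_rot"]=np.array([[0.918,-0.396,0.002],[-0.396,-0.918,0],[0.001,-0.001,-1]])
C=cam("wrist",st)
for d in (-.02,0,.01,.022,.035): print(d,proj(C,[.468,.130,.0543-d]).round(0))
print("lemon c",proj(C,[[.466,.132,.0255],[.466+.0326,.132-.014,.0255],[.466,.132,.051]]).round(0))
S=cam("scene"); print(proj(S,[[.468,.130,.0323],[.468,.130,.0543],[.466,.132,.0255]]).round(1))
E
```

```text
-0.02 [[319. 263.]]
0 [[319. 246.]]
0.01 [[320. 239.]]
0.022 [[320. 231.]]
0.035 [[320. 224.]]
lemon c [[318. 231.]
 [318. 179.]
 [318. 248.]]
[[303.3 213.6]
 [303.  209.6]
 [302.7 214.3]]
```

{"name": "servo_tool", "arguments": {
  "rows": [
    {"x": 0, "y": 0, "z": -40, "roll": 0},
    {"x": 0, "y": 0, "z": -80, "roll": 0},
    {"x": 0, "y": 0, "z": -120, "roll": 0},
    {"x": 0, "y": 0, "z": -150, "roll": 0},
    {"x": 0, "y": 0, "z": -170, "roll": 0},
    {"x": 0, "y": 0, "z": -180, "roll": 0},
    {"x": 0, "y": 0, "z": -180, "roll": 0},
    {"x": 0, "y": 0, "z": -180, "roll": 0}
  ],
  "claw": 1,
  "newtons": 20
}}

```text
clock: 5.07
ee_pos: [0.466, 0.1295, 0.0266]
tool_rot: [[0.918, -0.396, -0.003], [-0.396, -0.918, -0.001], [-0.002, 0.002, -1.0]]
wrist_force: [0.9, -0.2, 0.1]
grip_width: 0.0856
grip_force: 0.0
```

```bash
python3 - <<'E'
from h import *
st=robot.state(); im=robot.read_camera("wrist"); S=robot.read_camera("scene")
print({k:np.round(st[k],4) for k in ("ee_pos","wrist_force","grip_width")})
C=cam("wrist",st); y=st["tool_rot"][:,1]; e=st["ee_pos"]
for d in (-.035,-.026,0,.009,.022): print(d,[proj(C,e+s*.0425*y-[0,0,d]).round(0).tolist() for s in (-1,1)])
o=np.zeros((400,800,3),np.uint8); o[:,:500]=im[:,70:570]; o[:300,500:]=cv2.resize(S[170:230,275:335],(300,300),interpolation=2); cv2.imwrite("pics/c4.png",o)
E
```

```text
{'ee_pos': array([0.466 , 0.1295, 0.0266]), 'wrist_force': array([ 0.8917, -0.1855,  0.0906]), 'grip_width': np.float64(0.0856)}
-0.035 [[[226.0, 280.0]], [[412.0, 280.0]]]
-0.026 [[[232.0, 270.0]], [[406.0, 270.0]]]
0 [[[245.0, 246.0]], [[394.0, 246.0]]]
0.009 [[[249.0, 240.0]], [[390.0, 240.0]]]
0.022 [[[253.0, 231.0]], [[386.0, 231.0]]]
```

View pics/c4.png

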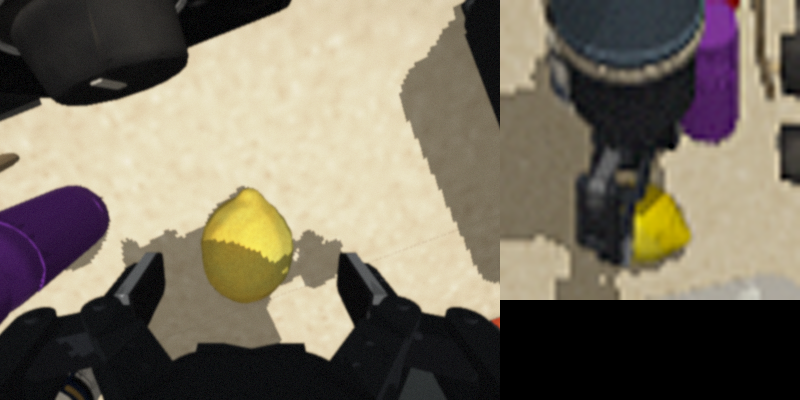

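{"name": "servo_tool", "arguments": {
  "rows": [
    {"x": 0, "y": 2, "z": -10, "roll": 0},
    {"x": 0, "y": 2, "z": -18, "roll": 0},
    {"x": 0, "y": 2, "z": -22, "roll": 0},
    {"x": 0, "y": 2, "z": -22, "roll": 0}
  ]
}}

```text
clock: 5.5
ee_pos: [0.4666, 0.1318, 0.0049]
tool_rot: [[0.918, -0.396, -0.001], [-0.396, -0.918, -0.0], [-0.001, 0.001, -1.0]]
wrist_force: [0.2, -0.3, 0.2]
grip_width: 0.0853
grip_force: 0.0
```

{"name": "servo_tool", "arguments": {
  "rows": [
    {"x": 0, "y": 0, "z": -6, "roll": 0},
    {"x": 0, "y": 0, "z": -11, "roll": 0},
    {"x": 0, "y": 0, "z": -14, "roll": 0},
    {"x": 0, "y": 0, "z": -14, "roll": 0}
  ]
}}

```text
clock: 5.83
ee_pos: [0.4668, 0.1317, -0.0089]
tool_rot: [[0.918, -0.396, -0.001], [-0.396, -0.918, -0.0], [-0.001, 0.001, -1.0]]
wrist_force: [-0.3, -1.5, -0.4]
grip_width: 0.0853
grip_force: 0.0
```

{"name": "servo_tool", "arguments": {
  "rows": [
    {"x": 0, "y": 0, "z": 0, "roll": 0},
    {"x": 0, "y": 0, "z": 0, "roll": 0},
    {"x": 0, "y": 0, "z": 0, "roll": 0},
    {"x": 0, "y": 0, "z": 0, "roll": 0}
  ],
  "claw": 0.4,
  "newtons": 25
}}

```text
clock: 6.17
ee_pos: [0.4672, 0.1317, -0.0077]
tool_rot: [[0.918, -0.396, 0.0], [-0.396, -0.918, -0.0], [0.0, -0.0, -1.0]]
wrist_force: [-0.6, -0.3, 4.6]
grip_width: 0.05
grip_force: 25.0
```

{"name": "servo_tool", "arguments": {
  "rows": [
    {"x": 0, "y": 0, "z": 0, "roll": 0},
    {"x": 0, "y": 0, "z": 5, "roll": 0},
    {"x": 0, "y": 0, "z": 15, "roll": 0},
    {"x": 0, "y": 0, "z": 30, "roll": 0},
    {"x": 0, "y": 0, "z": 30, "roll": 0}
  ],
  "claw": 0.2,
  "newtons": 35
}}

```text
clock: 6.58
ee_pos: [0.4682, 0.1321, 0.0243]
tool_rot: [[0.918, -0.396, 0.003], [-0.396, -0.918, 0.001], [0.002, -0.002, -1.0]]
wrist_force: [0.5, 1.2, -0.6]
grip_width: 0.0497
grip_force: 36.5
```

```bash
python3 - <<'E'
from h import *
st=robot.state(); im=robot.read_camera("wrist"); S=robot.read_camera("scene")
print({k:np.round(st[k],4) for k in ("ee_pos","wrist_force","grip_width","grip_force")})
o=np.zeros((400,800,3),np.uint8); o[:,:500]=im[:,70:570]; o[:300,500:]=cv2.resize(S[170:230,275:335],(300,300),interpolation=2); cv2.imwrite("pics/c5.png",o)
E
```

```text
{'ee_pos': array([0.4682, 0.1321, 0.0243]), 'wrist_force': array([ 0.4769,  1.1899, -0.5926]), 'grip_width': np.float64(0.0497), 'grip_force': np.float64(36.4535)}
```

View pics/c5.png

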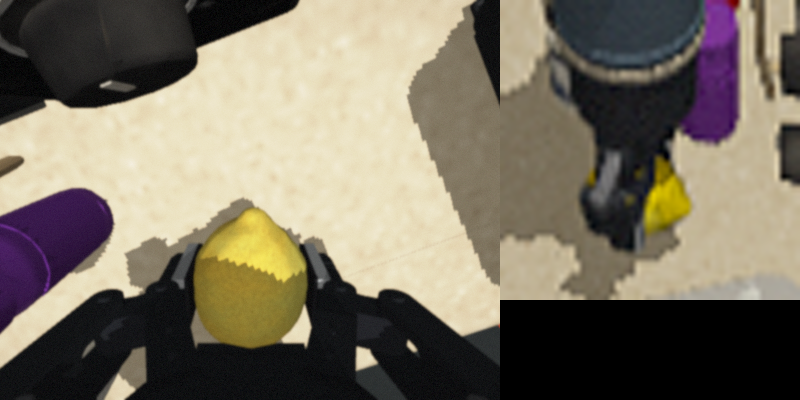

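{"name": "servo_tool", "arguments": {
  "rows": [
    {"x": 0, "y": 0, "z": 20, "roll": 0},
    {"x": 0, "y": 0, "z": 50, "roll": 0},
    {"x": 0, "y": 0, "z": 85, "roll": 0},
    {"x": 0, "y": 0, "z": 120, "roll": 0},
    {"x": 0, "y": 0, "z": 155, "roll": 0},
    {"x": 0, "y": 0, "z": 180, "roll": 0},
    {"x": 0, "y": 0, "z": 186, "roll": 0},
    {"x": 0, "y": 0, "z": 186, "roll": 0}
  ]
}}

```text
clock: 7.35
ee_pos: [0.4679, 0.1321, 0.2091]
tool_rot: [[0.918, -0.396, 0.003], [-0.396, -0.918, 0.001], [0.002, -0.002, -1.0]]
wrist_force: [0.2, 0.3, -0.8]
grip_width: 0.0499
grip_force: 36.8
```

{"name": "servo_tool", "arguments": {
  "rows": [
    {"x": 3, "y": -15, "z": 0, "roll": 0.03},
    {"x": 6, "y": -40, "z": 0, "roll": 0.06},
    {"x": 10, "y": -70, "z": 0, "roll": 0.09},
    {"x": 15, "y": -105, "z": 0, "roll": 0.12},
    {"x": 20, "y": -140, "z": 0, "roll": 0.15},
    {"x": 25, "y": -175, "z": 0, "roll": 0.18},
    {"x": 30, "y": -210, "z": 0, "roll": 0.21},
    {"x": 35, "y": -245, "z": 0, "roll": 0.24}
  ]
}}

```text
clock: 8.02
ee_pos: [0.501, -0.1147, 0.2055]
tool_rot: [[0.986, -0.165, -0.003], [-0.165, -0.986, 0.001], [-0.004, 0.0, -1.0]]
wrist_force: [1.2, -0.0, -1.5]
grip_width: 0.0498
grip_force: 36.8
```

{"name": "servo_tool", "arguments": {
  "rows": [
    {"x": 4, "y": -35, "z": 0, "roll": 0},
    {"x": 8, "y": -70, "z": 0, "roll": 0},
    {"x": 11, "y": -105, "z": 0, "roll": 0},
    {"x": 14, "y": -140, "z": 0, "roll": 0},
    {"x": 16, "y": -175, "z": 0, "roll": 0},
    {"x": 18, "y": -210, "z": 0, "roll": 0},
    {"x": 18, "y": -240, "z": 0, "roll": 0},
    {"x": 18, "y": -260, "z": 0, "roll": 0}
  ]
}}

```text
clock: 8.68
ee_pos: [0.5182, -0.3765, 0.2046]
tool_rot: [[0.986, -0.169, -0.004], [-0.169, -0.986, 0.001], [-0.004, 0.0, -1.0]]
wrist_force: [-0.2, -0.1, -1.1]
grip_width: 0.0498
grip_force: 36.8
```

{"name": "servo_tool", "arguments": {
  "rows": [
    {"x": 4, "y": 0, "z": 0, "roll": 0},
    {"x": 4, "y": 0, "z": -15, "roll": 0},
    {"x": 4, "y": 0, "z": -30, "roll": 0},
    {"x": 4, "y": 0, "z": -45, "roll": 0},
    {"x": 4, "y": 0, "z": -60, "roll": 0},
    {"x": 4, "y": 0, "z": -75, "roll": 0},
    {"x": 4, "y": 0, "z": -80, "roll": 0},
    {"x": 4, "y": 0, "z": -80, "roll": 0}
  ]
}}

```text
clock: 9.35
ee_pos: [0.5225, -0.3718, 0.1246]
tool_rot: [[0.986, -0.166, -0.005], [-0.166, -0.986, 0.003], [-0.005, -0.002, -1.0]]
wrist_force: [-1.1, 1.2, -0.7]
grip_width: 0.0498
grip_force: 36.8
```

```bash
python3 - <<'E'
from h import *
st=robot.state(); im=robot.read_camera("wrist"); S=robot.read_camera("scene")
print({k:np.round(st[k],4) for k in ("ee_pos","wrist_force","grip_width","grip_force")})
o=np.zeros((400,800,3),np.uint8); o[:,:500]=im[:,70:570]; o[:300,500:]=cv2.resize(S[300:400,290:390],(300,300),interpolation=2); cv2.imwrite("pics/c6.png",o)
E
```

```text
{'ee_pos': array([ 0.5225, -0.3718,  0.1246]), 'wrist_force': array([-1.0754,  1.2173, -0.7428]), 'grip_width': np.float64(0.0498), 'grip_force': np.float64(36.8413)}
```

View pics/c6.png

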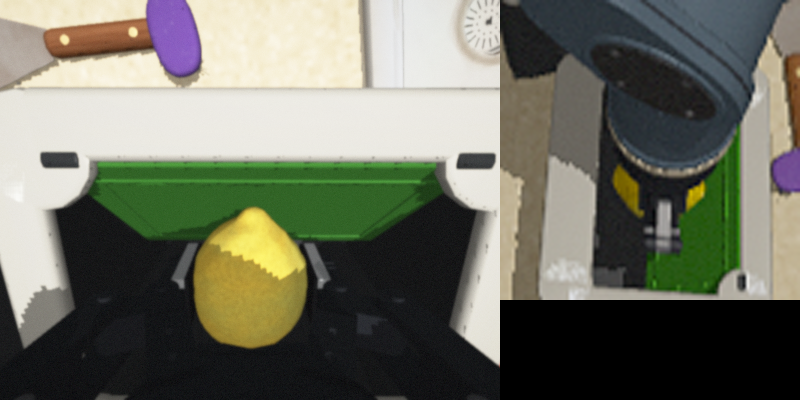

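{"name": "servo_tool", "arguments": {
  "rows": [
    {"x": 0, "y": -3, "z": -8, "roll": 0},
    {"x": 0, "y": -3, "z": -16, "roll": 0},
    {"x": 0, "y": -3, "z": -24, "roll": 0},
    {"x": 0, "y": -3, "z": -28, "roll": 0},
    {"x": 0, "y": -3, "z": -28, "roll": 0}
  ]
}}

```text
clock: 9.87
ee_pos: [0.5234, -0.3758, 0.0984]
tool_rot: [[0.986, -0.166, -0.002], [-0.166, -0.986, 0.001], [-0.002, -0.001, -1.0]]
wrist_force: [-2.0, -0.5, 0.2]
grip_width: 0.0497
grip_force: 36.8
```

{"name": "servo_tool", "arguments": {
  "rows": [
    {"x": 0, "y": 0, "z": -4, "roll": 0},
    {"x": 0, "y": 0, "z": -8, "roll": 0},
    {"x": 0, "y": 0, "z": -12, "roll": 0},
    {"x": 0, "y": 0, "z": -12, "roll": 0}
  ]
}}

```text
clock: 10.2
ee_pos: [0.5238, -0.3759, 0.087]
tool_rot: [[0.986, -0.166, -0.001], [-0.166, -0.986, 0.001], [-0.001, -0.0, -1.0]]
wrist_force: [-1.3, 0.5, -0.4]
grip_width: 0.0494
grip_force: 36.9
```

{"name": "servo_tool", "arguments": {
  "rows": [
    {"x": 0, "y": 0, "z": 0, "roll": 0},
    {"x": 0, "y": 0, "z": 0, "roll": 0},
    {"x": 0, "y": 0, "z": 0, "roll": 0},
    {"x": 0, "y": 0, "z": 0, "roll": 0},
    {"x": 0, "y": 0, "z": 0, "roll": 0},
    {"x": 0, "y": 0, "z": 0, "roll": 0}
  ],
  "claw": 0.9
}}

```text
clock: 10.7
ee_pos: [0.5243, -0.3761, 0.088]
tool_rot: [[0.986, -0.166, 0.0], [-0.166, -0.986, -0.0], [0.0, 0.0, -1.0]]
wrist_force: [-0.4, 0.2, 0.7]
grip_width: 0.0768
grip_force: 0.6
```

```bash
python3 - <<'E'
from h import *
st=robot.state(); im=robot.read_camera("wrist"); cv2.imwrite("pics/rel1.png",im)
print({k:np.round(st[k],4) for k in ("ee_pos","wrist_force","grip_width","grip_force")})
m,s,c=mask(im,(18,110,40),(36,255,255)); print("yellow",s,c)
E
```

```text
{'ee_pos': array([ 0.5243, -0.3761,  0.088 ]), 'wrist_force': array([-0.4292,  0.1976,  0.6933]), 'grip_width': np.float64(0.0768), 'grip_force': np.float64(0.5555)}
yellow [ 311  252   75   65 4112] [348.62937743 283.10286965]
```

```bash
python3 - <<'E'
from h import *
st=robot.state(); C=cam("wrist",st); im=cv2.imread("pics/rel1.png")
for z in (.034,.07,.1): print(z,plane(C,(348.6,283),z).round(3))
cv2.imwrite("pics/rel1v.png",im[:, 100:560])
E
```

```text
0.034 [[ 0.463 -0.389]]
0.07 [[ 0.486 -0.389]]
0.1 [[ 0.506 -0.389]]
```

View pics/rel1v.png

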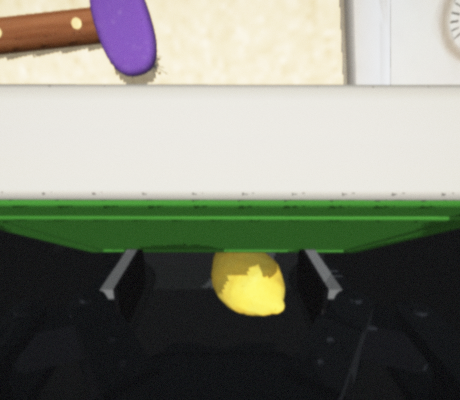

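{"name": "servo_tool", "arguments": {
  "rows": [
    {"x": 0, "y": 0, "z": 15, "roll": 0},
    {"x": 0, "y": 0, "z": 35, "roll": 0},
    {"x": 0, "y": 0, "z": 60, "roll": 0},
    {"x": 0, "y": 0, "z": 90, "roll": 0},
    {"x": 0, "y": 0, "z": 120, "roll": 0},
    {"x": 0, "y": 0, "z": 150, "roll": 0},
    {"x": 0, "y": 0, "z": 180, "roll": 0},
    {"x": 0, "y": 0, "z": 200, "roll": 0}
  ]
}}

```text
clock: 11.42
ee_pos: [0.5248, -0.3766, 0.2912]
tool_rot: [[0.986, -0.166, 0.003], [-0.166, -0.986, -0.002], [0.004, 0.001, -1.0]]
wrist_force: [-0.6, -0.1, 0.8]
grip_width: 0.0764
grip_force: 0.0
```

```bash
python3 - <<'E'
from h import *
st=robot.state(); im=robot.read_camera("wrist"); C=cam("wrist",st)
m,s,c=mask(im,*GRN); print(s,rect(C,m,.183),st["ee_pos"],st["wrist_force"])
m,s,c=mask(im,(18,140,80),(34,255,255)); print("yellow",s,c)
S=robot.read_camera("scene"); m,s,c=mask(S,*YEL); print("scene yellow",s,c); m,s,c=mask(S,*GRN); print(s,rect(cam("scene"),m,.183))
E
```

```text
[  240   135   164   106 16024] (array([ 529., -379.]), 146, 99, 80.0) [ 0.52483286 -0.37662957  0.29124555] [-0.59645023 -0.14255745  0.75484987]Traceback (most recent call last):
  File "<stdin>", line 4, in <module>
  File "h.py", line 19, in mask
    n,l,s,c=cv2.connectedComponentsWithStats(m); k=1+np.argmax(s[1:,4])
                                                     ~~~~~~~~~^^^^^^^^^
    return _wrapfunc(a, 'argmax', axis=axis, out=out, **kwds)
    return bound(*args, **kwds)
ValueError: attempt to get argmax of an empty sequence
```

{"name": "servo_tool", "arguments": {
  "rows": [
    {"x": -4, "y": 30, "z": 0, "roll": 0.05},
    {"x": -9, "y": 68, "z": 0, "roll": 0.1},
    {"x": -14, "y": 107, "z": 0, "roll": 0.15},
    {"x": -19, "y": 146, "z": 0, "roll": 0.2},
    {"x": -24, "y": 185, "z": 0, "roll": 0.25},
    {"x": -30, "y": 224, "z": 0, "roll": 0.3},
    {"x": -36, "y": 263, "z": 0, "roll": 0.325},
    {"x": -42, "y": 302, "z": 0, "roll": 0.325}
  ],
  "claw": 1
}}

```text
clock: 12.13
ee_pos: [0.4817, -0.0724, 0.2879]
tool_rot: [[0.987, 0.159, 0.001], [0.159, -0.987, -0.0], [0.001, 0.0, -1.0]]
wrist_force: [0.7, 0.4, 0.8]
grip_width: 0.0855
grip_force: 0.0
```

{"name": "servo_tool", "arguments": {
  "rows": [
    {"x": -5, "y": 39, "z": 0, "roll": 0},
    {"x": -10, "y": 78, "z": 0, "roll": 0},
    {"x": -15, "y": 117, "z": 0, "roll": 0},
    {"x": -20, "y": 156, "z": 0, "roll": 0},
    {"x": -25, "y": 195, "z": 0, "roll": 0},
    {"x": -30, "y": 230, "z": 0, "roll": 0},
    {"x": -35, "y": 265, "z": 0, "roll": 0},
    {"x": -40, "y": 285, "z": 0, "roll": 0}
  ]
}}

```text
clock: 12.8
ee_pos: [0.4412, 0.2152, 0.2879]
tool_rot: [[0.987, 0.161, 0.001], [0.161, -0.987, 0.002], [0.001, -0.002, -1.0]]
wrist_force: [0.4, -0.1, 0.3]
grip_width: 0.0855
grip_force: 0.0
```

{"name": "servo_tool", "arguments": {
  "rows": [
    {"x": -4, "y": 25, "z": -5, "roll": 0},
    {"x": -6, "y": 47, "z": -20, "roll": 0},
    {"x": -6, "y": 50, "z": -40, "roll": 0},
    {"x": -6, "y": 50, "z": -40, "roll": 0}
  ]
}}

```text
clock: 13.13
ee_pos: [0.4344, 0.2617, 0.2449]
tool_rot: [[0.987, 0.16, -0.004], [0.16, -0.987, -0.002], [-0.004, 0.001, -1.0]]
wrist_force: [0.1, -0.8, -1.2]
grip_width: 0.0855
grip_force: 0.0
```

```bash
python3 - <<'E'
from h import *
st=robot.state(); im=robot.read_camera("wrist"); C=cam("wrist",st); cv2.imwrite("pics/w_jar.png",im); print(st["ee_pos"])
p=proj(C,[[.437,.261,.105],[.437,.261,0],[.52,.229,.105],[.451,.389,.088]]).round(0); print(p)
hsv=cv2.cvtColor(im,cv2.COLOR_BGR2HSV); x,y=p[0].astype(int)
for yy in range(max(0,y-60),min(400,y+61),6): print(yy,"".join(f"{hsv[yy,xx,2]:4d}" for xx in range(max(0,x-70),min(640,x+71),7)))
E
```

```text
[0.43438351 0.26165229 0.24486064]
[[321. 184.]
 [321. 165.]
 [369. 105.]
 [202. 148.]]
124  243 245 245 244 243 245 245 242 244 244 244 173 148 149 145 134 183 194 202 241 244
130  245 246 242 243 246 244 244 243 243 242 243 241 211 171 236 243 242 246 244 243 243
136  244 241 243 243 243 245 244 245 243 245 244 244 244 243 243 243 246 244 242 245 244
142  244 248 245 243 243 245 244 244 246 245 244 245 242 241 243 242 243 245 242 245 243
148  246 243 244 242 244 244 243 244 244 244 245 244 243 245 244 244 245 245 244 245 242
154  243 244 245 244 244 244 244 243 241 155  68 215 246 245 244 242 245 243 244 245 244
160  244 242 244 245 246 243 245 215 131 158 191 144 231 244 243 244 244 243 240 242 243
166  245 244 239 243 244 245 214 149 116  45  90  66 150 244 245 244 245 243 246 244 243
172  155 155 152 220 245 244 149 152  80 122 114 125  96 245 244 243 243 242 245 244 245
178  151 148 152 150 193 243 160 147 128  84 118  90 129 240 244 244 245 243 242 243 242
184  148 145 144 148 150 151 147 147 121  89  97 106 112 231 244 242 242 244 243 242 243
190  149 146 145 147 147 143 149 
[... 156 characters left out ...]
7 152 147 150 152 144 206 157 197 132 207 244 245 243 248 244 243 244 243 241
208  149 149 147 146 149 229 244 245 244 243 244 246 247 243 244 244 242 242 242 243 243
214  149 145 149 150 168 242 243 245 243 245 246 241 241 242 244 242 242 244 246 242 244
220  149 151 147 145 211 243 243 244 246 244 243 243 243 244 243 245 243 244 243 242 245
226  141 144 146 149 152 246 244 241 240 243 243 241 243 243 244 243 243 242 242 243 244
232  184 229 202 138 133 222 241 241 239 244 243 243 242 244 242 244 244 241 244 240 242
238  216 237 242 220 230 222 241 236 229 217 229 234 243 244 243 244 244 241 245 241 243
244  216 210 202 231 230 231 214 238 200 229  78  48  70 117 174 213 231 238 241 243 242
```

{"name": "servo_tool", "arguments": {
  "rows": [
    {"x": 2, "y": 0, "z": -35, "roll": 0},
    {"x": 2, "y": 0, "z": -70, "roll": 0},
    {"x": 2, "y": 0, "z": -105, "roll": 0},
    {"x": 2, "y": 0, "z": -140, "roll": 0},
    {"x": 2, "y": 0, "z": -165, "roll": 0},
    {"x": 2, "y": 0, "z": -185, "roll": 0},
    {"x": 2, "y": 0, "z": -197, "roll": 0},
    {"x": 2, "y": 0, "z": -197, "roll": 0}
  ]
}}

```text
clock: 13.85
ee_pos: [0.4382, 0.2593, 0.0495]
tool_rot: [[0.988, 0.156, -0.002], [0.156, -0.988, -0.002], [-0.002, 0.002, -1.0]]
wrist_force: [-0.8, -0.3, 0.1]
grip_width: 0.0853
grip_force: 0.0
```

{"name": "servo_tool", "arguments": {
  "rows": [
    {"x": 0, "y": 0, "z": 0, "roll": 0},
    {"x": 0, "y": 0, "z": 0, "roll": 0},
    {"x": 0, "y": 0, "z": 0, "roll": 0},
    {"x": 0, "y": 0, "z": 0, "roll": 0},
    {"x": 0, "y": 0, "z": 0, "roll": 0},
    {"x": 0, "y": 0, "z": 0, "roll": 0},
    {"x": 0, "y": 0, "z": 0, "roll": 0}
  ],
  "claw": 0.1,
  "newtons": 35
}}

```text
clock: 14.43
ee_pos: [0.439, 0.2611, 0.0521]
tool_rot: [[0.988, 0.157, 0.002], [0.157, -0.988, 0.001], [0.002, -0.001, -1.0]]
wrist_force: [-0.5, -0.7, 7.2]
grip_width: 0.04
grip_force: 34.4
```

{"name": "servo_tool", "arguments": {
  "rows": [
    {"x": 0, "y": 0, "z": 10, "roll": 0},
    {"x": 0, "y": 0, "z": 40, "roll": 0},
    {"x": 0, "y": 0, "z": 75, "roll": 0},
    {"x": 0, "y": 0, "z": 110, "roll": 0},
    {"x": 0, "y": 0, "z": 145, "roll": 0},
    {"x": 0, "y": 0, "z": 180, "roll": 0},
    {"x": 0, "y": 0, "z": 205, "roll": 0},
    {"x": 0, "y": 0, "z": 212, "roll": 0}
  ],
  "newtons": 45
}}

```text
clock: 15.1
ee_pos: [0.4391, 0.2619, 0.2681]
tool_rot: [[0.988, 0.157, 0.006], [0.157, -0.988, 0.004], [0.007, -0.003, -1.0]]
wrist_force: [0.8, 0.3, -0.3]
grip_width: 0.0396
grip_force: 45.7
```

{"name": "servo_tool", "arguments": {
  "rows": [
    {"x": 2, "y": -15, "z": 0, "roll": 0},
    {"x": 5, "y": -40, "z": 0, "roll": 0},
    {"x": 8, "y": -70, "z": 0, "roll": 0},
    {"x": 12, "y": -105, "z": 0, "roll": 0},
    {"x": 15, "y": -140, "z": 0, "roll": 0},
    {"x": 18, "y": -175, "z": 0, "roll": 0},
    {"x": 21, "y": -200, "z": 0, "roll": 0},
    {"x": 23, "y": -210, "z": 0, "roll": 0}
  ]
}}

```text
clock: 15.77
ee_pos: [0.4605, 0.0465, 0.2628]
tool_rot: [[0.988, 0.153, -0.001], [0.152, -0.988, -0.002], [-0.001, 0.002, -1.0]]
wrist_force: [-0.5, 0.6, -0.6]
grip_width: 0.0398
grip_force: 45.7
```

{"name": "servo_tool", "arguments": {
  "rows": [
    {"x": 2, "y": -20, "z": 0, "roll": 0},
    {"x": 4, "y": -45, "z": 0, "roll": 0},
    {"x": 6, "y": -75, "z": 0, "roll": 0},
    {"x": 9, "y": -110, "z": 0, "roll": 0},
    {"x": 12, "y": -140, "z": 0, "roll": 0},
    {"x": 14, "y": -160, "z": 0, "roll": 0},
    {"x": 14, "y": -169, "z": 0, "roll": 0},
    {"x": 14, "y": -169, "z": 0, "roll": 0}
  ]
}}

```text
clock: 16.43
ee_pos: [0.4748, -0.1195, 0.2626]
tool_rot: [[0.988, 0.154, -0.001], [0.154, -0.988, -0.0], [-0.001, 0.0, -1.0]]
wrist_force: [0.7, 0.0, -1.3]
grip_width: 0.0396
grip_force: 45.7
```

```bash
python3 - <<'E'
from h import *
S=robot.read_camera("scene"); C=cam("scene"); st=robot.state(); print(st["ee_pos"],st["wrist_force"])
im=robot.read_camera("wrist"); W=cam("wrist",st); m,s,c=mask(im,*BLU); print(s,rect(W,m,.183))
for n,b in (("G",BLU),): m,s,c=mask(S,*b); print(s,rect(C,m,.183))
E
```

```text
[ 0.47488883 -0.11764724  0.26265079] [-0.56740914  1.1259034  -0.91707137]
[  235   129   184   118 17019] (array([ 487., -121.]), 99, 145, 9.0)
[ 296  234   45   56 1194] (array([ 486., -122.]), 100, 145, 8.9)
```

{"name": "servo_tool", "arguments": {
  "rows": [
    {"x": 3, "y": -4, "z": -10, "roll": 0},
    {"x": 3, "y": -4, "z": -22, "roll": 0},
    {"x": 3, "y": -4, "z": -35, "roll": 0},
    {"x": 3, "y": -4, "z": -50, "roll": 0},
    {"x": 3, "y": -4, "z": -65, "roll": 0},
    {"x": 3, "y": -4, "z": -80, "roll": 0},
    {"x": 3, "y": -4, "z": -90, "roll": 0},
    {"x": 3, "y": -4, "z": -90, "roll": 0}
  ]
}}

```text
clock: 17.2
ee_pos: [0.4767, -0.1205, 0.1704]
tool_rot: [[0.987, 0.16, -0.004], [0.16, -0.987, 0.001], [-0.004, -0.002, -1.0]]
wrist_force: [-1.7, -0.4, -1.8]
grip_width: 0.0398
grip_force: 45.9
```

{"name": "servo_tool", "arguments": {
  "rows": [
    {"x": 0, "y": 0, "z": -15, "roll": 0},
    {"x": 0, "y": 0, "z": -30, "roll": 0},
    {"x": 0, "y": 0, "z": -45, "roll": 0},
    {"x": 0, "y": 0, "z": -57, "roll": 0},
    {"x": 0, "y": 0, "z": -65, "roll": 0},
    {"x": 0, "y": 0, "z": -72, "roll": 0},
    {"x": 0, "y": 0, "z": -72, "roll": 0}
  ]
}}

```text
clock: 17.78
ee_pos: [0.4776, -0.1216, 0.0998]
tool_rot: [[0.987, 0.158, -0.002], [0.158, -0.987, 0.001], [-0.002, -0.001, -1.0]]
wrist_force: [-1.5, -0.2, -1.6]
grip_width: 0.0398
grip_force: 45.9
```

{"name": "servo_tool", "arguments": {
  "rows": [
    {"x": 0, "y": 0, "z": -5, "roll": 0},
    {"x": 0, "y": 0, "z": -10, "roll": 0},
    {"x": 0, "y": 0, "z": -10, "roll": 0}
  ]
}}

```text
clock: 18.03
ee_pos: [0.4779, -0.1221, 0.0903]
tool_rot: [[0.988, 0.157, -0.0], [0.157, -0.988, 0.0], [-0.0, -0.0, -1.0]]
wrist_force: [-1.7, -0.1, -1.5]
grip_width: 0.0398
grip_force: 45.9
```

{"name": "servo_tool", "arguments": {
  "rows": [
    {"x": 0, "y": 0, "z": 0, "roll": 0},
    {"x": 0, "y": 0, "z": 0, "roll": 0},
    {"x": 0, "y": 0, "z": 0, "roll": 0},
    {"x": 0, "y": 0, "z": 0, "roll": 0},
    {"x": 0, "y": 0, "z": 0, "roll": 0},
    {"x": 0, "y": 0, "z": 0, "roll": 0},
    {"x": 0, "y": 0, "z": 0, "roll": 0},
    {"x": 0, "y": 0, "z": 0, "roll": 0}
  ],
  "claw": 0.9
}}

```text
clock: 18.7
ee_pos: [0.4783, -0.1221, 0.0909]
tool_rot: [[0.988, 0.157, 0.0], [0.157, -0.988, 0.0], [0.0, 0.0, -1.0]]
wrist_force: [-0.3, 0.6, 1.3]
grip_width: 0.0768
grip_force: 0.5
```

{"name": "servo_tool", "arguments": {
  "rows": [
    {"x": 0, "y": 0, "z": 10, "roll": 0},
    {"x": 0, "y": 0, "z": 30, "roll": 0},
    {"x": 0, "y": 0, "z": 55, "roll": 0},
    {"x": 0, "y": 0, "z": 85, "roll": 0},
    {"x": 0, "y": 0, "z": 115, "roll": 0},
    {"x": 0, "y": 0, "z": 150, "roll": 0},
    {"x": 0, "y": 0, "z": 185, "roll": 0},
    {"x": 0, "y": 0, "z": 205, "roll": 0}
  ]
}}

```text
clock: 19.37
ee_pos: [0.4791, -0.1221, 0.2996]
tool_rot: [[0.988, 0.157, 0.004], [0.157, -0.988, -0.001], [0.004, 0.001, -1.0]]
wrist_force: [1.9, -0.1, -0.3]
grip_width: 0.0772
grip_force: 0.0
```

```bash
python3 - <<'E'
from h import *
S=robot.read_camera("scene"); C=cam("scene"); st=robot.state(); print(st["clock"],st["ee_pos"],st["wrist_force"])
im=robot.read_camera("wrist"); W=cam("wrist",st); m,s,c=mask(im,*BLU); print(s,rect(W,m,.183))
cv2.imwrite("pics/wend.png",im); cv2.imwrite("pics/send.png",S)
for b in (BLU,GRN): m,s,c=mask(S,*b); print(s,rect(C,m,.183))
h=cv2.cvtColor(S,cv2.COLOR_BGR2HSV); print("yellow px",int(cv2.inRange(h,*YEL).sum()/255))
d=cv2.absdiff(S,cv2.imread("pics/scene0.png")).max(2)
for n,(x0,x1,y0,y1) in dict(jar=(282,299,160,195),salt=(284,299,138,160),tape=(290,322,115,140)).items(): print(n,d[y0:y1,x0:x1].mean())
E
```

```text
19.4167 [ 0.48040825 -0.12232786  0.30206575] [ 1.96565258 -0.43400282  2.53601198]
[  241   133   158   102 14943] (array([ 487., -121.]), 99, 146, 9.0)
[ 297  238   44   52 1235] (array([ 488., -129.]), 100, 130, 9.2)
[ 323  327   47   71 3002] (array([ 529., -378.]), 147, 100, 80.3)
yellow px 143
jar 75.4201680672269
salt 113.48787878787878
tape 126.49625
```

{"name": "servo_tool", "arguments": {
  "rows": [
    {"x": 0, "y": -25, "z": 0, "roll": 0},
    {"x": 0, "y": -60, "z": 0, "roll": 0},
    {"x": 0, "y": -100, "z": 0, "roll": 0},
    {"x": 0, "y": -140, "z": 0, "roll": 0},
    {"x": 0, "y": -180, "z": 0, "roll": 0},
    {"x": 0, "y": -220, "z": 0, "roll": 0},
    {"x": 0, "y": -260, "z": 0, "roll": 0},
    {"x": 0, "y": -290, "z": 0, "roll": 0}
  ]
}}

```text
clock: 20.13
ee_pos: [0.4769, -0.4156, 0.2944]
tool_rot: [[0.988, 0.155, -0.002], [0.155, -0.988, -0.0], [-0.002, -0.0, -1.0]]
wrist_force: [0.5, 0.1, -0.4]
grip_width: 0.0769
grip_force: 0.0
```

{"name": "servo_tool", "arguments": {
  "rows": [
    {"x": -25, "y": -25, "z": 0, "roll": 0},
    {"x": -50, "y": -50, "z": 0, "roll": 0},
    {"x": -75, "y": -75, "z": 0, "roll": 0},
    {"x": -100, "y": -100, "z": 0, "roll": 0},
    {"x": -125, "y": -125, "z": 0, "roll": 0},
    {"x": -150, "y": -150, "z": 0, "roll": 0},
    {"x": -170, "y": -170, "z": 0, "roll": 0},
    {"x": -170, "y": -170, "z": 0, "roll": 0}
  ]
}}

```text
clock: 20.8
ee_pos: [0.3009, -0.5867, 0.2942]
tool_rot: [[0.989, 0.148, -0.005], [0.148, -0.989, -0.001], [-0.005, 0.0, -1.0]]
wrist_force: [0.3, 0.1, -0.7]
grip_width: 0.0769
grip_force: 0.0
```

```bash
python3 - <<'E'
from h import *
S=robot.read_camera("scene"); C=cam("scene"); st=robot.state(); print(st["clock"],st["ee_pos"],st["wrist_force"],st["grip_force"])
cv2.imwrite("pics/send2.png",S)
for b in (BLU,GRN): m,s,c=mask(S,*b); print(s,rect(C,m,.183))
h=cv2.cvtColor(S,cv2.COLOR_BGR2HSV); n,l,s,c=cv2.connectedComponentsWithStats(cv2.inRange(h,*YEL)); print("yellow",s[1:][s[1:,4]>8])
d=cv2.absdiff(S,cv2.imread("pics/scene0.png")).max(2)
for n,(x0,x1,y0,y1) in dict(jar=(282,299,160,195),lemon=(293,313,207,222),salt=(284,299,138,160),tape=(290,322,115,140),purple=(308,325,168,198)).items(): print(n,d[y0:y1,x0:x1].mean().round(1))
E
```

```text
20.85 [ 0.30420384 -0.58440282  0.29423018] [ 0.0853293  -0.09496898 -0.14007105] 0.0
[ 292  234   49   56 1920] (array([ 486., -121.]), 100, 146, 8.9)
[ 323  327   47   71 3004] (array([ 529., -378.]), 147, 100, 80.4)
yellow [[ 36   0   8   9  21]
 [ 44  10   6   3   9]
 [ 53  18   7   5  21]
 [ 80  77   4   5  11]
 [ 98 117   8   3  11]
 [268 137   5   9  21]
 [112 142   3   6   9]
 [133 165   5   5   9]
 [601 171   3   6   9]
 [136 172   4   6   9]
 [524 264  11   9  21]
 [321 379   2  16  20]]
jar 60.2
lemon 119.0
salt 2.3
tape 1.7
purple 2.6
```

Both flaps are shut at their original outlines. The lemon and jar are gone from the worktop, and the salt shaker, tape and purple decoy haven't moved. I'm handing in.

```bash
python3 -c "
from plant import robot
print(robot.hand_in())"
```

```text
the job is handed in; nothing more can be done
None
```

I handed the job in at about 21 s. The lemon went through the green flap and the jar through the blue one; both flaps have swung shut, and the salt shaker and tape show no movement. I saw the lemon lying in its bin, but the jar's landing I only infer: it left the gripper and isn't on the lid or worktop. The first lemon grasp missed because the fingers reach about 35 mm less than stated, and pushed with 82 N (limit 120 N) without moving the lemon.

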